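# Run a fingertip check along a curved stop rail

### The job

Check that the curved stop rail on the bench springs freely: come down with the fingertips on the section next to the square terminal housing and run them lightly along the top to the section at the plain end, so that each of the four sprung steel sections dips visibly (about 2 to 5 mm) in turn, none is pushed to its bottom stop, and the fingertips stay on the rail all the way. Then lift off so that all four sections spring back up; only touch the rail, pick nothing up, and leave the small things lying round the rail where they are.

Things in the scene. Friction and masses are not known exactly. Their poses are not given: they have to be found in the camera images.
- rail: the curved stop rail, bolted to the bench: a shallow bow of four straight 57 mm lengths, each turned 20 degrees from the last; grey base 36 mm wide (four screwed ears reach 41 mm from the centre line), side walls 22 mm high, four sprung steel sections between them. Origin on the bench under the middle of the bow; z up, x along the bow from housing end to plain end, the bow bulges to +y
- housing (a point): centre of the top of the square grey terminal housing (40x50 mm, 27 mm high, with a black round cable gland) at one end of the rail; the other end is a plain end plate 22 mm high
- joint12 (a point): fixed point on the centre line over the gap (about 5 mm) between the first and second sections, where the line of the tops bends by 20 degrees; 36 mm above the bench, level with the unpressed tops
- joint23 (a point): fixed point on the centre line over the gap (about 5 mm) between the second and third sections, where the line of the tops bends by 20 degrees; 36 mm above the bench, level with the unpressed tops
- joint34 (a point): fixed point on the centre line over the gap (about 5 mm) between the third and fourth sections, where the line of the tops bends by 20 degrees; 36 mm above the bench, level with the unpressed tops
- top1 (a point): fixed point at the centre of the top of the first section, next to the terminal housing, where that top stands when not pressed (36 mm above the bench)
- top2 (a point): fixed point at the centre of the top of the second section, where that top stands when not pressed (36 mm above the bench)
- top3 (a point): fixed point at the centre of the top of the third section, where that top stands when not pressed (36 mm above the bench)
- top4 (a point): fixed point at the centre of the top of the fourth section, at the plain end, where that top stands when not pressed (36 mm above the bench)
- section1 (a joint): how far the first section is pressed down, m: 0 at rest, 0.009 at its stop. Rigid bar 52 mm long, 19 mm wide; top flat for the middle 32 mm, then sloping down 6 mm at 30 degrees to each end, so a fingertip slides from bar to bar. Sprung: about 1.1 N starts it, 0.4 N more per mm
- section2 (a joint): how far the second section is pressed down, m: 0 at rest, 0.009 at its stop. Rigid bar 52 mm long, 19 mm wide; top flat for the middle 32 mm, then sloping down 6 mm at 30 degrees to each end, so a fingertip slides from bar to bar. Sprung: about 1.1 N starts it, 0.4 N more per mm
- section3 (a joint): how far the third section is pressed down, m: 0 at rest, 0.009 at its stop. Rigid bar 52 mm long, 19 mm wide; top flat for the middle 32 mm, then sloping down 6 mm at 30 degrees to each end, so a fingertip slides from bar to bar. Sprung: about 1.1 N starts it, 0.4 N more per mm
- section4 (a joint): how far the fourth section is pressed down, m: 0 at rest, 0.009 at its stop. Rigid bar 52 mm long, 19 mm wide; top flat for the middle 32 mm, then sloping down 6 mm at 30 degrees to each end, so a fingertip slides from bar to bar. Sprung: about 1.1 N starts it, 0.4 N more per mm
- stroke_start (a point): fixed point on the flat top of the first section, 12 mm from its centre towards the housing, 36 mm above the bench: a good place for shut fingers to come down
- stroke_finish (a point): fixed point on the flat top of the fourth section, 10 mm from its centre towards the plain end, 36 mm above the bench: a good place to lift off
- vent_filter_0: a bystander: white round vent filter, 60 mm across and 25 mm high, flat side down; origin at the centre of its underside
- ptfe_reel: a bystander: white tape reel, 52 mm across and 16 mm high, lying flat; origin at the centre of its underside
- union_nut: a bystander: light grey union nut, 26x27x14 mm; origin at the centre of its underside
- multitool: a bystander: dark folded multitool, 28x92x16 mm, long along its own y; origin at the centre of its underside

How it is judged:
By the outcome, as a careful person would: the job done as asked, in the order asked, and still so for the second after the job is handed in, with the robot touching nothing.
It also fails if it takes over 45 s, if anything falls off the work surface, if the arm or the gripper's body presses on something with over 40 N, if the wrist force passes 120 N, or if a joint passes its speed limit or range.

### The arm

A 7-joint arm with a two-finger parallel gripper is mounted at the origin on a cart in front of the work surface, level with it; the furniture and walls round the work are solid. World frame = base frame: x ahead of the robot, y to its left, z up, the work surface at z = 0. Lengths are in m, angles in rad, forces in N, time in s.
With the tool pointing down it reaches from about 0.4 to 0.85 m from the base axis. Payload 10.4 kg.
Tool frame: the origin (TCP) lies on the mounting face of the last link; the fingertips stand 173 mm ahead of it and the grasp point (between the pads) lies 155 mm ahead of it (manip.tip_extent is the distance from the TCP to the fingertips, in m); z points along the fingers, y is the line along which they close (so a half turn about z gives the same grasp; the last joint's range is limited). The gripper opens to 85 mm and grips with 20 to 120 N. Pads are 22 mm wide; open, the fingers measure 114 mm over their backs; the gripper's body (76 mm by 85 mm) begins 54 mm behind the grasp point. The pads swing forward as they close: fully open they stand 13 mm farther back than shut.
Start: joints at [-1.208, 0.332, -0.065, 1.46, 0.022, 1.35, -0.088], TCP at [0.235, 0.579, 0.405] pointing down, gripper open.
Joint ranges: [-2.6, 2.6], [-0.5, 2.12], [-1.47, 1.34], [0.16, 2.42], [-1.27, 4.41], [0.06, 2.06], [-2.6, 2.6]. Speed limits (rad/s): [2.22, 2.22, 2.79, 2.79, 3.14, 3.14, 3.14].

### API

Orientations are given as a unit quaternion [x, y, z, w].
In Python, from workcell import manip gives the robot as it stands.
- The arm moves only by the tool move_arm, never from a script. Its argument "plan" is one flat list of numbers, 7 for each row, row after row: the turn, a rotation vector about the tool's x, y, z in rad, then the shift along the tool's x, y, z in m, then the finger opening in m, from 0 to 0.0854. In form: [ax, ay, az, dx, dy, dz, gripper, ax, ay, az, dx, dy, dz, gripper, ...]. A call has 1 to 12 rows; each row is the pose to reach, as a shift and turn from the pose commanded when the call began, along the tool's axes at that moment; what a row does not reach only later rows make up. A row lasts 1/8 s, in which the tool goes at most 62.5 mm and 10.7 degrees, less where a joint would pass 70% of its speed; a pose out of reach is approached as far as the arm can. A call with a gripper value outside its range is refused whole. The fingers move at their own pace and stop on an object; "squeeze" is the grip in N (left out, the last holds). Time passes only in rows, so rows that repeat a pose let the fingers close. It gives the time, the measured TCP pose, the force, the opening and the grip force at its end, in the units of the state.
- manip.get_obs(): the state, without advancing time (a new reading comes with each control period).
- manip.camera(name): name is "scene" or "top"; returns a dict with "color" (400x640x3 uint8, red, green, blue), "fx", "fy", "cx", "cy" (pixels), "cam_to_world" (4x4, takes a point from camera to world coordinates). Camera axes: x right, y down, z forward; pixel columns grow to the right and rows downward; lengths in m; the calibration is good to about 2 mm. A picture is of the moment at which its call begins. There is no depth.
- manip.hand_in(): hands the job in; it is judged then, once.
Trained networks look in a picture, given as the dict that the camera call returned (one of the last four; its "shot" number tells which), for a name from the list of things; names that differ only in an ending like _2 or _b are one class to them, and where a whole thing is asked for, a point or a joint stands for the part that bears it (a point fixed in the world has none). Each returns a list of dicts, best first, with "conf" (0 to 1); they miss things now and then, are a little off and sometimes report something else, mostly with a low value. They report only what shows in the picture. A call takes as long as a camera call.
- manip.look_for(picture, label): "position" ([x, y, z] in m, in the coordinates of the camera as it stood for that picture, good to about 4 mm: the middle of the surface that is visible of it).
- manip.silhouettes(picture, label): "pixels" (400x640 bool, what is visible of it).
- manip.tip_of(picture, label): "position" ([x, y, z] in m, in the coordinates of the camera as it stood for that picture, good to about 4 mm: a listed point, or the origin of a listed thing).
The state is a dict: "clock": time; "joint_pos": joint angles; "joint_velocities": joint speeds; "tau": joint torques, N m; "position": TCP position; "ee_rot": TCP orientation; "ft_force": force on the tool from outside, world axes, zero at the start; "torque": the same for the moment, N m; "grip_width": opening from 0.0 (shut) to 1.0 (fully open); "grasp_force": force on a finger pad.
Only numpy, scipy, OpenCV 4.12 (cv2) and the standard library are available. Lean on these libraries where they do the work, as an engineer would, in place of code of your own. Each camera call takes 0.05 s, during which the arm holds its last target. There are 200 camera calls.

## Working session

There is one attempt and no reset: what is moved stays moved. The work goes in short steps, Python scripts to look and compute and a tool call to move; the robot and the scene stay as the last step left them, time stands still between calls to the robot, and variables do not carry over. Pictures are saved under pics/ and viewed, at most 10 in all, crops included, and the job is handed in when it is done.

Besides the shell and the picture viewer there is one more tool, called as name(argument=value, ...) on one line, values as JSON. move_arm: Moves the arm, as the interface text tells. Its arguments: {"type":"object","properties":{"plan":{"type":"array","items":{"type":"number"}},"squeeze":{"type":"number"}},"required":["plan"]}

```bash
mkdir -p pics
cat > h.py <<'E'
import numpy as np, cv2
from workcell import manip
L=["housing","top1","joint12","top2","joint23","top3","joint34","top4","stroke_start","stroke_finish"]
def w(p,c): return (np.array(c["cam_to_world"])@np.r_[p,1])[:3]
E
python3 - <<'E'
from h import *
o=manip.get_obs(); print({k:np.round(o[k],4) for k in ("clock","position","ee_rot","ft_force","grip_width")}, manip.tip_extent)
for n in ("scene","top"):
    c=manip.camera(n); cv2.imwrite(f"pics/{n}0.png",c["color"][:,:,::-1])
    print(n,c["fx"],np.round(c["cam_to_world"],3).tolist())
    for l in L+["vent_filter_0","ptfe_reel","union_nut","multitool"]:
        r=manip.tip_of(c,l)
        print(l,[(np.round(w(x["position"],c),4).tolist(),round(x["conf"],2)) for x in r[:2]])
E
```

```text
{'clock': np.float64(0.0), 'position': array([0.2351, 0.5789, 0.4039]), 'ee_rot': array([ 1.917e-01,  9.815e-01, -7.000e-04, -1.000e-04]), 'ft_force': array([-0.2689,  0.5618,  0.0158]), 'grip_width': np.float64(0.9992)} 0.1734
scene 520.9327265853125 [[-0.592, -0.431, 0.681, -0.007], [-0.806, 0.308, -0.506, 0.458], [0.008, -0.848, -0.53, 0.521], [0.0, 0.0, 0.0, 1.0]]
housing [([0.705, 0.0077, 0.031], 0.68)]
top1 [([0.4991, 0.0243, 0.0342], 0.96), ([0.5998, -0.014, 0.0405], 0.76)]
joint12 [([0.6276, -0.016, 0.0392], 0.73), ([0.5223, 0.0069, 0.0412], 0.62)]
top2 [([0.4991, 0.0243, 0.0342], 0.96), ([0.5998, -0.014, 0.0405], 0.76)]
joint23 [([0.6276, -0.016, 0.0392], 0.73), ([0.5223, 0.0069, 0.0412], 0.62)]
top3 [([0.4991, 0.0243, 0.0342], 0.96), ([0.5998, -0.014, 0.0405], 0.76)]
joint34 [([0.6276, -0.016, 0.0392], 0.73), ([0.5223, 0.0069, 0.0412], 0.62)]
top4 [([0.4991, 0.0243, 0.0342], 0.96), ([0.5998, -0.014, 0.0405], 0.76)]
stroke_start [([0.6662, -0.0083, 0.0409], 0.84)]
stroke_finish [([0.4883, 0.0311, 0.0371], 0.69)]
vent_filter_0 [([0.5973, 0.0858, 0.0021], 0.86), ([0.5447, -0.0
[... 552 characters left out ...]
], 0.93), ([0.5966, -0.015, 0.0373], 0.84)]
joint23 [([0.517, 0.0052, 0.0336], 0.9), ([0.6253, -0.0204, 0.0376], 0.88)]
top3 [([0.6566, -0.0107, 0.0361], 0.93), ([0.5966, -0.015, 0.0373], 0.84)]
joint34 [([0.517, 0.0052, 0.0336], 0.9), ([0.6253, -0.0204, 0.0376], 0.88)]
top4 [([0.6566, -0.0107, 0.0361], 0.93), ([0.5966, -0.015, 0.0373], 0.84)]
stroke_start [([0.6679, -0.0051, 0.0361], 0.78)]
stroke_finish [([0.4908, 0.0301, 0.032], 0.8), ([0.5696, -0.0148, -0.0006], 0.74)]
vent_filter_0 [([0.5901, 0.0835, -0.001], 0.64)]
ptfe_reel [([0.6409, -0.0973, 0.0036], 0.9)]
union_nut [([0.4499, -0.0605, -0.003], 0.66), ([0.5684, -0.0159, -0.0012], 0.53)]
multitool [([0.5516, -0.1142, -0.0028], 0.95)]
```

```bash
cat >> h.py <<'E'
def R2(a): return np.array([[np.cos(a),-np.sin(a)],[np.sin(a),np.cos(a)]])
u=[np.array([np.cos(np.radians(a)),np.sin(np.radians(a))]) for a in (30,10,-10,-30)]
J={"joint23":np.zeros(2),"joint12":-.057*u[1],"joint34":.057*u[2]}
J["top1"]=J["joint12"]-.0285*u[0];J["top2"]=-.0285*u[1];J["top3"]=.0285*u[2];J["top4"]=J["joint34"]+.0285*u[3]
J["stroke_start"]=J["top1"]-.012*u[0];J["stroke_finish"]=J["top4"]+.010*u[3]
E
python3 - <<'E'
from h import *
from scipy.optimize import least_squares
D=[]
for n in ("scene","top"):
    c=manip.camera(n)
    for g in ("top","joint","stroke_start","stroke_finish"):
        l={"top":"top2","joint":"joint23"}.get(g,g)
        for x in manip.tip_of(c,l):
            if x["conf"]<.4: continue
            p=w(x["position"],c); 
            # slide along the ray to z=0.036
            o=np.array(c["cam_to_world"])[:3,3]; q=o+(p-o)*(.036-o[2])/(p[2]-o[2])
            if abs(p[2]-.036)<.012: D.append((g,q[:2],n)); print(n,g,np.round(q[:2],4),round(x["conf"],2))
def res(v,full=False):
    r=[]
    for g,p,_ in D:
        r.append(min(((R2(v[2])@J[k]+v[:2]-p) for k in J if k.startswith(g)),key=np.linalg.norm))
    return np.array(r) if full else np.ravel(r)
s=least_squares(res,[.57,-.018,np.pi+.1],loss="soft_l1",f_scale=.003); v=s.x
print(v,np.degrees(v[2])); print(np.round(1000*res(v,True),1).tolist())
for k in J: print(k,np.round(R2(v[2])@J[k]+v[:2],4))
np.save("v.npy",v)
ims=[]
for n in ("scene","top"):
    c=manip.camera(n); im=c["color"][:,:,::-1].copy()
    T=np.linalg.inv(c["cam_to_world"])
    for k in J:
        p=T@np.r_[R2(v[2])@J[k]+v[:2],.036,1]; cv2.circle(im,(int(round(c["fx"]*p[0]/p[2]+c["cx"])),int(round(c["fy"]*p[1]/p[2]+c["cy"]))),2,(0,0,255),-1)
    cv2.imwrite(f"pics/{n}1.png",im)
E
```

```text
scene top [ 0.5457 -0.0051] 0.88
scene top [ 0.6017 -0.0162] 0.83
scene top [ 0.6642 -0.0107] 0.79
scene top [0.4992 0.0286] 0.79
scene joint [ 0.6326 -0.0171] 0.85
scene joint [ 0.5734 -0.0148] 0.85
scene joint [0.5287 0.0017] 0.77
scene stroke_start [ 0.6662 -0.0048] 0.85
scene stroke_finish [0.4904 0.026 ] 0.78
top top [ 0.5439 -0.0048] 0.75
top top [ 0.5984 -0.0157] 0.72
top top [ 0.6536 -0.0065] 0.61
top top [0.4978 0.0253] 0.58
top joint [ 0.5733 -0.02  ] 0.96
top joint [ 0.6244 -0.0212] 0.56
top joint [0.5194 0.0055] 0.56
top stroke_start [ 0.6637 -0.0075] 0.81
top stroke_finish [0.4925 0.0297] 0.91
[ 0.5723225  -0.01627833  2.93349767] 168.07703549264545
[[0.2, -0.6], [-0.9, -1.0], [-7.9, 1.4], [-0.9, -4.6], [-3.3, -1.1], [-1.0, -1.5], [-9.2, 3.3], [1.6, -0.8], [0.4, 4.8], [2.0, -0.8], [2.4, -1.6], [2.8, -2.8], [0.5, -1.3], [-1.0, 3.8], [4.9, 3.0], [0.0, -0.5], [4.1, 1.9], [-1.7, 1.1]]
joint23 [ 0.5723 -0.0163]
joint12 [ 0.6293 -0.0182]
joint34 [0.5194 0.005 ]
top1 [ 0.6564 -0.0093]
top2 [ 0.6008 -0.0172]
top3 [ 0.5459 -0.0056]
top4 [0.4982 0.024 ]
stroke_start [ 0.6678 -0.0056]
stroke_finish [0.4908 0.0307]
```

View pics/scene1.png

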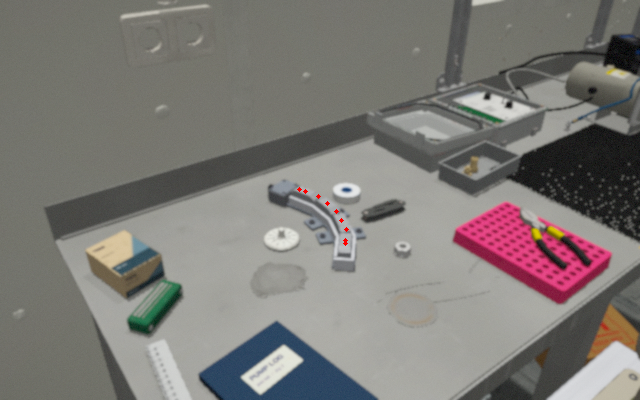

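View pics/top1.png

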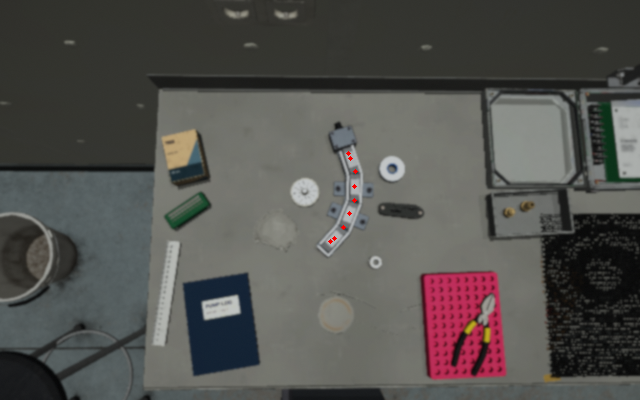

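Run:
```python
import cv2,numpy as np
a=cv2.imread("pics/scene1.png")[170:280,250:380]; b=cv2.imread("pics/top1.png")[115:265,290:400]
f=lambda i,s:cv2.resize(i,None,fx=s,fy=s,interpolation=cv2.INTER_CUBIC)
a=f(a,3.5);b=f(b,3)
h=max(a.shape[0],b.shape[0]);z=np.zeros((h,a.shape[1]+b.shape[1],3),np.uint8);z[:a.shape[0],:a.shape[1]]=a;z[:b.shape[0],a.shape[1]:]=b
print(z.shape);cv2.imwrite("pics/z.png",z)
```

```text
(450, 785, 3)
```

View pics/z.png

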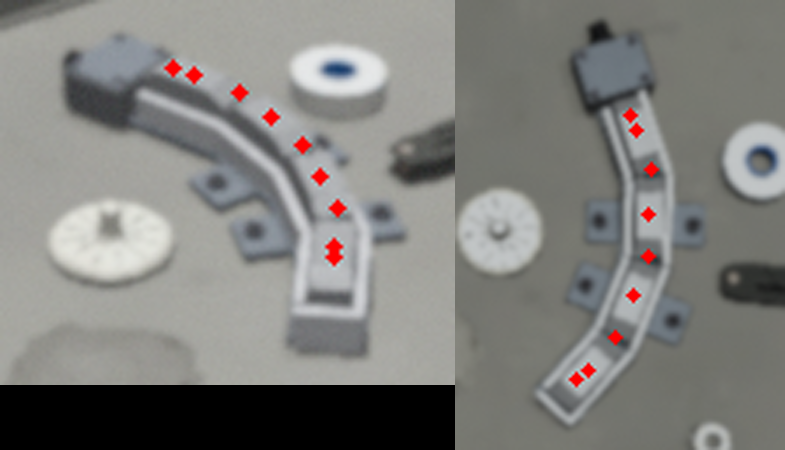

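move_arm(plan=[0,0,0,-0.052,-0.032,0.008,0,0,0,0,-0.104,-0.063,0.016,0,0,0,0,-0.155,-0.095,0.024,0,0,0,0,-0.207,-0.126,0.032,0,0,0,0,-0.259,-0.158,0.04,0,0,0,0,-0.31,-0.19,0.05,0,0,0,0,-0.362,-0.221,0.06,0,0,0,0,-0.414,-0.253,0.07,0,0,0,0,-0.466,-0.284,0.08,0,0,0,0,-0.518,-0.316,0.09,0,0,0,0,-0.57,-0.348,0.1,0,0,0,0,-0.621,-0.379,0.11,0], squeeze=20)

```text
clock: 3.6
position: [0.669, -0.0073, 0.2945]
ee_rot: [0.191, 0.981, 0.0, 0.0]
ft_force: [1.0, 0.3, -0.7]
grip_width: -0.001
grasp_force: 0.0
```

```bash
cat > shot.py <<'E'
from h import *
import sys
v=np.load("v.npy");o=manip.get_obs();print(np.round(o["position"],4),np.round(o["ft_force"],2))
ims=[]
for n,(r,c0) in {"scene":(150,230),"top":(100,270)}.items():
    c=manip.camera(n);im=c["color"][:,:,::-1].copy()
    T=np.linalg.inv(c["cam_to_world"]);t=np.array(o["position"])-[0,0,.1734]
    p=T@np.r_[t,1];cv2.circle(im,(int(round(c["fx"]*p[0]/p[2]+c["cx"])),int(round(c["fy"]*p[1]/p[2]+c["cy"]))),1,(0,255,0),-1)
    ims.append(cv2.resize(im[r:r+150,c0:c0+130],None,fx=3,fy=3,interpolation=cv2.INTER_CUBIC))
cv2.imwrite(f"pics/{sys.argv[1]}.png",np.hstack(ims))
E
python3 shot.py a
```

```text
[ 0.669  -0.0073  0.2945] [ 0.96  0.34 -0.7 ]
```

View pics/a.png

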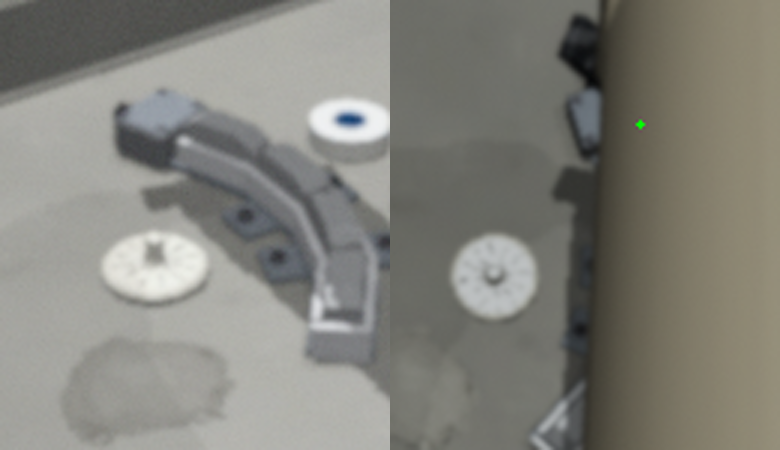

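move_arm(plan=[0,0,0,0.0015,0.0015,0.03,0,0,0,0,0.0015,0.0015,0.055,0,0,0,0,0.0015,0.0015,0.072,0,0,0,0,0.0015,0.0015,0.077,0,0,0,0,0.0015,0.0015,0.077,0])

```text
clock: 4.32
position: [0.6673, -0.0037, 0.2181]
ee_rot: [0.192, 0.981, 0.0, 0.0]
ft_force: [-0.2, -0.5, -0.4]
grip_width: -0.001
grasp_force: 0.0
```

```bash
python3 shot.py b
```

```text
[ 0.6673 -0.0037  0.2181] [-0.23 -0.52 -0.41]
```

View pics/b.png

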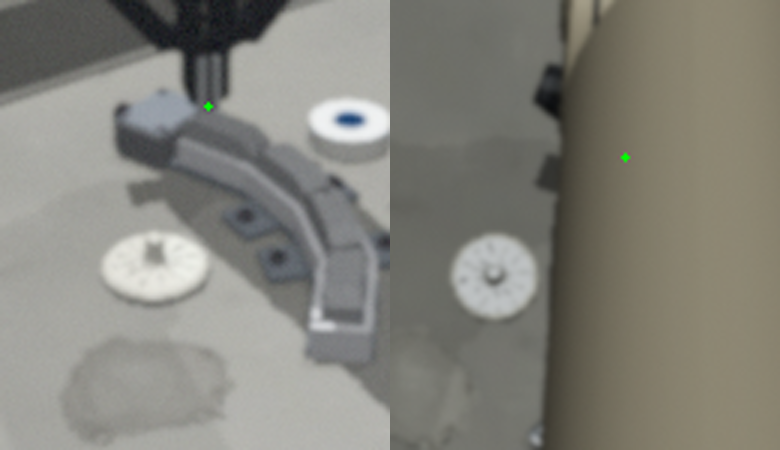

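move_arm(plan=[0,0,0,-0.001,-0.0015,0.004,0,0,0,0,-0.001,-0.0015,0.007,0,0,0,0,-0.001,-0.0015,0.009,0,0,0,0,-0.001,-0.0015,0.0105,0,0,0,0,-0.001,-0.0015,0.0105,0])

```text
clock: 5.05
position: [0.6675, -0.0057, 0.2072]
ee_rot: [0.192, 0.981, -0.0, -0.0]
ft_force: [0.0, -0.2, 2.3]
grip_width: 0.002
grasp_force: 1.0
```

```bash
cat > ft.py <<'E'
from h import *
f=[]
for i in range(6):
    manip.camera("scene");o=manip.get_obs();f.append(o["ft_force"])
print(np.round(o["position"],4),np.round(np.mean(f,0),2),np.round(np.std(f,0),2),o["clock"])
E
python3 ft.py
```

```text
[ 0.6674 -0.0056  0.2073] [-0.89 -0.58  2.45] [0.16 0.53 0.38] 5.35
```

move_arm(plan=[0,0,0,0,0,0.0005,0,0,0,0,0,0,0.001,0,0,0,0,0,0,0.001,0])

```text
clock: 5.72
position: [0.6674, -0.0056, 0.2062]
ee_rot: [0.192, 0.981, -0.0, -0.0]
ft_force: [-0.6, -1.1, 2.3]
grip_width: 0.001
grasp_force: 1.2
```

```bash
python3 ft.py
python3 - <<'E'
from h import *
from scipy.spatial.transform import Rotation as Ro
v=np.load("v.npy");o=manip.get_obs();M=Ro.from_quat(o["ee_rot"]).as_matrix();print(np.round(M,3).tolist())
P=[np.array(o["position"][:2])]+[R2(v[2])@J[k]+v[:2] for k in("joint12","joint23","joint34","stroke_finish")]
for a,b in zip(P,P[1:]): print(np.round(1000*(M.T@np.r_[b-a,0]),1))
E
```

```text
[ 0.6675 -0.0056  0.2062] [-1.28 -0.98  2.79] [0.24 0.75 0.25] 6.025
[[-0.926, 0.376, 0.0], [0.376, 0.926, -0.0], [-0.0, -0.0, -1.0]]
[ 30.6 -26.   -0. ]
[ 53.5 -19.7  -0. ]
[57.  -0.2 -0. ]
[36.2 13.1 -0. ]
```

move_arm(plan=[0,0,0,0.0038,-0.0032,0,0,0,0,0,0.0076,-0.0065,0,0,0,0,0,0.0115,-0.0097,0,0,0,0,0,0.0153,-0.013,0,0,0,0,0,0.0191,-0.0162,0,0,0,0,0,0.023,-0.0195,0,0,0,0,0,0.0268,-0.0228,0,0,0,0,0,0.0306,-0.026,0,0,0,0,0,0.0351,-0.0276,0,0,0,0,0,0.0395,-0.0293,0,0,0,0,0,0.044,-0.0309,0,0,0,0,0,0.0485,-0.0326,0,0])

```text
clock: 7.52
position: [0.6099, -0.0175, 0.2061]
ee_rot: [0.192, 0.981, 0.0, -0.0]
ft_force: [1.4, -0.9, 3.3]
grip_width: 0.003
grasp_force: 1.3
```

```bash
python3 ft.py; python3 shot.py c
python3 - <<'E'
from h import *
from scipy.spatial.transform import Rotation as Ro
v=np.load("v.npy");o=manip.get_obs();M=Ro.from_quat(o["ee_rot"]).as_matrix()
for k in("joint12","top2","joint23","joint34","stroke_finish"): print(k,np.round(1000*(M.T@np.r_[R2(v[2])@J[k]+v[:2]-o["position"][:2],0]),1))
E
```

```text
[ 0.6098 -0.0175  0.2058] [-0.98  0.39  2.74] [0.91 0.41 0.71] 7.825
[ 0.6098 -0.0175  0.2058] [-1.23  0.49  3.65]
joint12 [-18.1   6.6  -0. ]
top2 [ 8.6 -3.2  0. ]
joint23 [ 35.4 -13.    0. ]
joint34 [ 92.4 -13.2   0.1]
stroke_finish [ 1.286e+02 -2.000e-01  1.000e-01]
```

View pics/c.png

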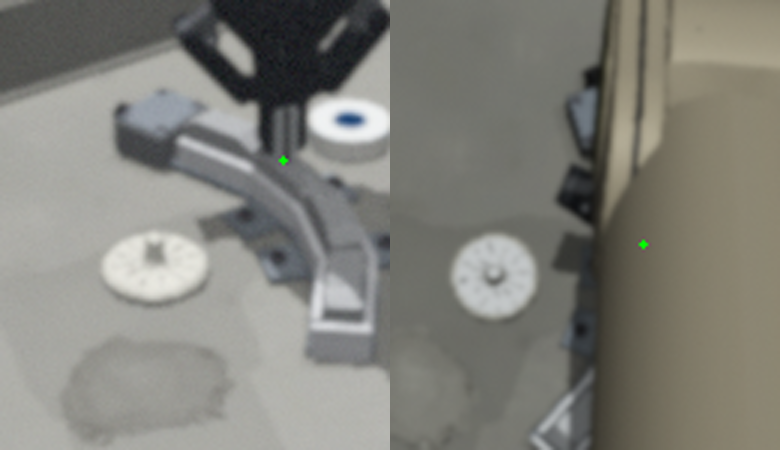

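move_arm(plan=[0,0,0,0.0044,-0.0016,0,0,0,0,0,0.0088,-0.0032,-0.0003,0,0,0,0,0.0133,-0.0049,-0.0003,0,0,0,0,0.0177,-0.0065,-0.0003,0,0,0,0,0.0221,-0.0081,-0.0003,0,0,0,0,0.0265,-0.0098,-0.0003,0,0,0,0,0.031,-0.0114,-0.0003,0,0,0,0,0.0354,-0.013,-0.0003,0,0,0,0,0.0402,-0.013,-0.0003,0,0,0,0,0.045,-0.013,-0.0003,0,0,0,0,0.0497,-0.0131,-0.0003,0,0,0,0,0.0544,-0.0131,-0.0003,0])

```text
clock: 9.43
position: [0.5545, -0.0089, 0.2064]
ee_rot: [0.192, 0.981, 0.0, -0.0]
ft_force: [1.9, -0.3, 2.4]
grip_width: -0.005
grasp_force: 1.2
```

```bash
python3 ft.py
python3 - <<'E'
from h import *
from scipy.spatial.transform import Rotation as Ro
v=np.load("v.npy");o=manip.get_obs();M=Ro.from_quat(o["ee_rot"]).as_matrix()
for k in("joint23","top3","joint34","top4","stroke_finish"): print(k,np.round(1000*(M.T@np.r_[R2(v[2])@J[k]+v[:2]-o["position"][:2],0]),1))
E
```

```text
[ 0.5546 -0.0089  0.2062] [-1.2   0.5   2.27] [0.78 0.39 0.54] 9.725
joint23 [-19.2  -0.1  -0. ]
top3 [ 9.3 -0.2  0. ]
joint34 [37.8 -0.3  0.1]
top4 [64.6  9.4  0.1]
stroke_finish [74.  12.8  0.1]
```

move_arm(plan=[0,0,0,0.0047,0,0,0,0,0,0,0.0094,0,0,0,0,0,0,0.0142,-0.0001,0,0,0,0,0,0.0189,-0.0001,0,0,0,0,0,0.0236,-0.0002,0,0,0,0,0,0.0283,-0.0002,0,0,0,0,0,0.0331,-0.0002,0,0,0,0,0,0.0378,-0.0002,0,0,0,0,0,0.0422,0.0014,0,0,0,0,0,0.0466,0.003,0,0,0,0,0,0.051,0.0046,0,0,0,0,0,0.0554,0.0062,0,0])

```text
clock: 11.22
position: [0.5057, 0.0177, 0.2064]
ee_rot: [0.192, 0.981, 0.0, -0.0]
ft_force: [1.9, -1.5, 2.3]
grip_width: -0.002
grasp_force: 1.2
```

```bash
python3 ft.py; python3 shot.py d
python3 - <<'E'
from h import *
from scipy.spatial.transform import Rotation as Ro
v=np.load("v.npy");o=manip.get_obs();M=Ro.from_quat(o["ee_rot"]).as_matrix()
for k in("top4","stroke_finish"): print(k,np.round(1000*(M.T@np.r_[R2(v[2])@J[k]+v[:2]-o["position"][:2],0]),1))
E
```

```text
[0.5057 0.0177 0.2063] [-0.59  1.02  2.38] [0.79 0.7  0.24] 11.525
[0.5057 0.0177 0.2063] [-1.53  1.26  2.29]
top4 [9.5 3.2 0. ]
stroke_finish [18.9  6.6  0. ]
```

View pics/d.png

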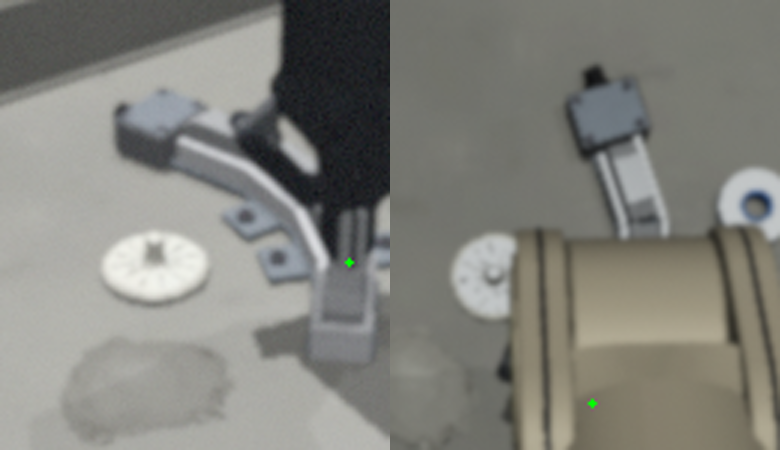

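move_arm(plan=[0,0,0,0.0044,0.0016,0,0,0,0,0,0.0088,0.0032,0,0,0,0,0,0.0132,0.0047,0,0,0,0,0,0.0176,0.0062,0,0,0,0,0,0.0185,0.0065,0,0,0,0,0,0.0185,0.0065,0,0,0,0,0,0.0185,0.0065,-0.01,0,0,0,0,0.0185,0.0065,-0.03,0,0,0,0,0.0185,0.0065,-0.06,0,0,0,0,0.0185,0.0065,-0.09,0,0,0,0,0.0185,0.0065,-0.1,0,0,0,0,0.0185,0.0065,-0.1,0])

```text
clock: 13.12
position: [0.4912, 0.0304, 0.3066]
ee_rot: [0.192, 0.981, 0.0, 0.0]
ft_force: [-0.9, 0.4, -0.3]
grip_width: -0.001
grasp_force: 0.0
```

```bash
python3 shot.py e
```

```text
[0.4912 0.0304 0.3066] [-0.89  0.43 -0.35]
```

View pics/e.png

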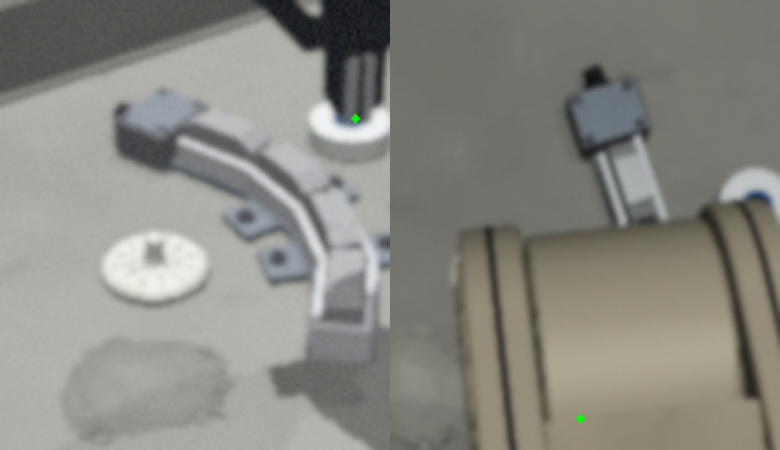

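The picture shows all four sections standing up again, the fingertips about 100 mm clear of the rail, and the vent filter and reel where they were.

```bash
python3 -c "
from workcell import manip
print(manip.hand_in())"
```

```text
the job is handed in; nothing more can be done
None
```

Job handed in: I ran the shut fingertips along all four sections from the housing end to the plain end, at an estimated dip of 3 to 4 mm (from fingertip height and wrist force, about 2.3 to 2.8 N), then lifted off; the last picture shows all four sections back up, and nothing near the rail appeared to move, though the arm hid part of the view.

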